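# Take the locked cover plate off the peg scorekeeper

### The job

The scorekeeper's wooden cover plate is locked down by the flush slider in the deck under the peg bridge: reach in under the bridge with a tilted tool, press on the slider and slide it all the way open. Then lift the plate straight up off its two dowels, keeping it level so that it does not bind, draw it out forward from under the bridge, and lay it gently, grip upward, flat on the floor of the steel tray. Leave the slider open and do not disturb the jar, cup, carafe and dice.

Things in the scene. Friction and masses are not known exactly. Their poses are not given: they have to be found in the camera images.
- score: white plastic scorekeeper, fixed, level, 200 x 230 mm (own x, y). Origin: centre of its underside; +x from its front (plate side, toward the robot) to its back (bridge side), z up. All its points below are in mm in this frame. Front part (x -100 to 22): seat of the plate, z = 40, with an open peg well. Back part (x 22 to 100): deck, top at z = 60
- dowel0 (a point): top of a fixed upright steel dowel, 12 mm diameter, at x -40, y -80, z 65 of the scorekeeper (25 mm above the seat)
- dowel1 (a point): top of the other such dowel, at x -40, y 80, z 65 of the scorekeeper
- bridge (a point): centre of the underside of the peg bridge, at x 64, y 0, z 130 of the scorekeeper: a level board x 40 to 88, y -115 to 115, z 130 to 142, on end posts at |y| 105 to 115, open to front and back; 18 mm pegs stand on it along x = 76. It bars a vertical tool from the slider; a closed gripper tilted 27 to 42 degrees, fingers down and toward +x, clears it with its tips on the deck at x = 54
- slide (a joint): position of the slider along the scorekeeper's +y, m: 0 = locked, 0.070 = fully open (stop). Starts between 0 and 0.010. It stays where it is left; friction about 1.5 N. It covers the plate's tongue and so holds the plate down; the tongue is free above about 0.053
- slide_top (a point): centre of the flat top of the grey slider, 48 mm (scorekeeper x) by 70 mm (y), 8 mm thick, flush with the deck, no handle: moved by pressing with closed fingertips and dragging. Lies at x 59, y -35 + joint value, z 60 of the scorekeeper. It runs in a 20 mm deep channel, x 34 to 84, y -72 to 72, whose front wall has a gap (y -58 to -17) for the plate's tongue
- plate: loose light wooden plate, about 0.22 kg, 118 x 200 x 10 mm (own x, y, z). 13 mm through holes at x -1, y -80 and 80. A tongue, y -55 to -20, sticks out 32 mm past its +x edge, to x 91. Origin: centre of the underside of the 118 x 200 rectangle, z up. At the start it sits on the dowels, origin at x -39, y 0, z 40 of the scorekeeper, same yaw; its tongue then reaches 12 mm in under the bridge
- plate_grip (a point): point to pinch in the plate's upright grip rib, at plate x 4, y 0, z 32 (22 mm above the upper face). The rib stands on the plate: x -26 to 34 (60 mm long), 16 mm thick across y, top at z 40. Pinch across y with a vertical tool
- tray: steel tray, fixed, level, 188 x 233 mm outside (own x, y), 180 x 225 inside, walls 4 thick, 20 high; inner floor 4 mm above the table. Origin: centre of its underside. The plate fits flat only with its length along the tray's y, either way round; its origin then goes 16 mm off the centre, away from the tongue (x -16 with the tongue toward tray +x)
- jar: loose bystander: glass dice jar with steel press-button lid, 84 mm diameter, 124 mm high; origin at the centre of its underside
- cup: loose bystander: empty porcelain cup, 82 mm diameter, 75 mm high; origin at the centre of its underside
- carafe: loose bystander: terracotta carafe, 76 mm diameter, 200 mm high; origin at the centre of its underside. The jar, cup and carafe stand in a row, in any order, between scorekeeper and tray
- die1: loose bystander: grey die, 25 mm cube; origin at the centre of its underside. Not to be disturbed
- die2: loose bystander: grey die, 25 mm cube; origin at the centre of its underside. Not to be disturbed
- die3: loose bystander: grey die, 25 mm cube; origin at the centre of its underside. Not to be disturbed

How it is judged (in metres and radians):
On the way, in this order (a step that is already met when the one before it is completed fails the run):
1. the slider is slid open (0.060 or more of 0.070) with the plate still on its dowels (value of joint slide above 0.06 m and z of plate in the frame of score below 0.055 m), for 0.2 s.
2. the plate is lifted level (within 0.15 rad) clear of the dowel tops (z of plate in the frame of score above 0.067 m and angle between plate's own z axis and vertical below 0.15 rad), for 0.1 s.
At the end, for the whole second after the job is handed in: the slider is still open (0.060 or more) and the plate lies still, grip up and flat (within 0.05 rad) on the tray's floor: its underside less than 8 mm above the tray's underside, its origin within 35 mm (tray x) and 18 mm (tray y) of the tray's centre, which is wherever it fits between the walls (value of joint slide above 0.06 m and x of plate in the frame of tray between -0.035 and 0.035 m and y of plate in the frame of tray between -0.018 and 0.018 m and z of plate in the frame of tray below 0.008 m and angle between plate's own z axis and vertical below 0.05 rad and linear speed of plate below 0.02 m/s); the robot touches nothing.
It fails at once if the plate is tipped more than 0.35 rad (angle between plate's own z axis and vertical above 0.35 rad).
It fails at once if the plate is dropped (falling faster than 0.7 m/s out of the fingers, about 25 mm) (linear speed of plate above 0.7 m/s and contact force between the fingers and plate below 0.3 N).
It fails at once if a jar, cup, carafe or die is moved more than 20 mm or a standing vessel tipped more than 0.3 rad (distance of any of jar, cup, carafe, die1, die2, die3 from where it was at the start of the episode above 0.02 m or angle between any of jar, cup, carafe's own z axis and vertical above 0.3 rad).
It also fails if it takes over 70 s, if anything falls off the work surface, if the arm or the gripper's body presses on something with over 40 N, if the wrist force passes 120 N, or if a joint passes its speed limit or range.

### The arm

A 6-joint arm with a two-finger parallel gripper is mounted at the origin on the work surface. World frame = base frame: x ahead of the robot, y to its left, z up, the work surface at z = 0. Lengths are in mm, angles in degrees, forces in N, time in s.
With the tool pointing down it reaches from about 325 to 925 mm from the base axis. Payload 3.1 kg.
Tool frame: the origin (TCP) lies at the very end of the fingers, on their centre line; the grasp point (between the pads) lies 19 mm behind it; z points along the fingers, y is the line along which they close (so a half turn about z gives the same grasp; the last joint's range is limited). The gripper opens to 85 mm and grips with 20 to 120 N. Pads are 22 mm wide; open, the fingers measure 114 mm over their backs; the gripper's body (76 mm by 85 mm) begins 54 mm behind the grasp point. The pads swing forward as they close: fully open they stand 13 mm farther back than shut.
Start: joints at [62.212, 12.427, 92.441, -0, 75.132, -6.429], TCP at [227.623, 582.089, 231.3] pointing down, gripper open.
Joint ranges: [-157.48, 157.48], [-44.54, 120.13], [17.64, 146.25], [-64.5, 244.5], [7.68, 150.69], [-147.95, 147.95]. Speed limits (degrees/s): [159.86, 159.86, 180, 180, 180, 180].

### API

Orientations are given as [roll, pitch, yaw] about the fixed x, y, z axes, in that order (R = Rz(yaw) Ry(pitch) Rx(roll)).
In Python, from station import ctrl, get_image, get_calibration, solve_ik gives the robot as it stands (ctrl), with the cameras as plain functions and the kinematics as plain functions. Calls block until the motion is done:
- ctrl.goto(position, orientation): joint-space move of the TCP to a pose.
- ctrl.move_l(position, attitude=None, speed=150): straight line of the TCP; attitude=None keeps the orientation; speed is the mean speed in mm/s.
- ctrl.move_j(angles): joint-space move.
- ctrl.grip(opening, squeeze=None): finger opening in mm; squeeze is the grip in N (None keeps the last); returns when the fingers have stopped.
- ctrl.wait(seconds).
- solve_ik(position, orientation): joint angles nearest the present ones, or None.
- ctrl.get_obs(): the state.
- get_image(name): name is "scene" or "top" or "wrist"; returns the picture (384x512x3 uint8, red, green, blue); there is no depth.
- get_calibration(name): a dict with "fx", "fy", "cx", "cy" (pixels), "R" (3x3) and "t" (3): a world point X has camera coordinates R X + t; the wrist camera has in their place "mount" (4x4, takes a point from camera to tool coordinates, whose origin is the TCP and whose axes are the flange's). Camera axes: x right, y down, z forward; pixel columns grow to the right and rows downward; lengths in mm; the calibration is good to about 2 mm. A picture is of the moment at which its call begins: read the wrist's pose just before it. get_calibration takes no time and is no camera call.
A pose or a line that the arm cannot do raises ctrl.Unreachable and nothing moves.
- ctrl.sign_off(): hands the job in; it is judged then, once.
The state is a dict: "t": time; "joint_pos": joint angles; "qvel": joint speeds; "effort": joint torques, N m; "tcp_pos": TCP position; "ee_rot": TCP orientation; "wrist_force": force on the tool from outside, world axes, zero at the start; "moment": the same for the moment, N m; "grip_width": finger opening in mm; "grip_force": force on a finger pad.
Only numpy, scipy, OpenCV 4.12 (cv2) and the standard library are available. Lean on these libraries where they do the work, as an engineer would, in place of code of your own. Each camera call takes 0.05 s, during which the arm holds its last target. There are 200 camera calls.

## Working session

There is one attempt and no reset: what is moved stays moved. The work goes in short steps, each a Python script; the robot and the scene stay as the last script left them, time stands still between calls to the robot, and variables do not carry over. Pictures are saved under pics/ and viewed, at most 10 in all, crops included, and the job is handed in when it is done.

```bash
mkdir -p pics; ls
python3 - <<'E'
from station import ctrl, get_image, get_calibration, solve_ik
import cv2,numpy as np
for n in("scene","top"):
    im=get_image(n);cv2.imwrite(f"pics/{n}0.png",im[:,:,::-1])
    c=get_calibration(n);print(n,c['fx'],c['cx'],c['cy'],-np.array(c['R']).T@c['t'],np.round(c['R'],3).tolist())
c=get_calibration("wrist");print(c);o=ctrl.get_obs();print(o['t'],o['ee_rot'])
a=cv2.imread("pics/top0.png");b=cv2.imread("pics/scene0.png")
cv2.imwrite("pics/t.png",cv2.resize(a,(800,600)));cv2.imwrite("pics/s.png",cv2.resize(b,(800,600)))
E
```

```text
pics
station.py
scene 465.46395229465753 254.29388259656886 193.70157201722782 [1190.26565496  372.34664931  764.75371166] [[-0.5, 0.866, -0.011], [0.584, 0.328, -0.742], [-0.639, -0.377, -0.67]]
top 355.8398198676502 254.13153492775228 203.13819861929804 [444.64667186  -1.34199135 852.04552944] [[0.012, -0.999, 0.04], [-0.985, -0.018, -0.171], [0.171, -0.038, -0.984]]
{'fx': 309.50879503677584, 'fy': 309.50879503677584, 'cx': 253.84077849252444, 'cy': 194.37193239225726, 'mount': array([[-1.79375444e-04, -9.60933895e-01, -2.76777919e-01,
         7.02880785e+01],
       [ 9.99999926e-01, -7.84762611e-05, -3.75625816e-04,
         7.17890433e-01],
       [ 3.39231082e-04, -2.76777966e-01,  9.60933839e-01,
        -1.42014099e+02],
       [ 0.00000000e+00,  0.00000000e+00,  0.00000000e+00,
         1.00000000e+00]])}
0.1 [-1.79870923e+02 -1.42246424e-02  1.58642436e+02]
```

View pics/t.png

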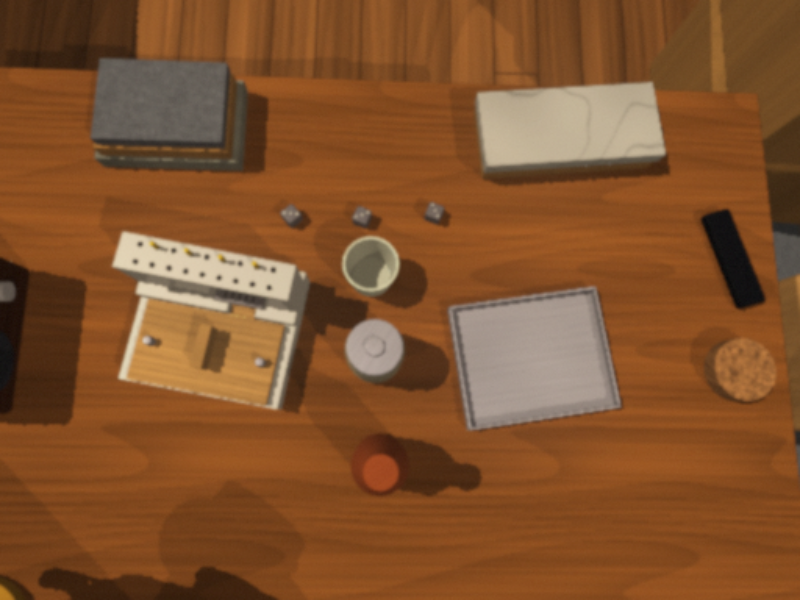

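View pics/s.png

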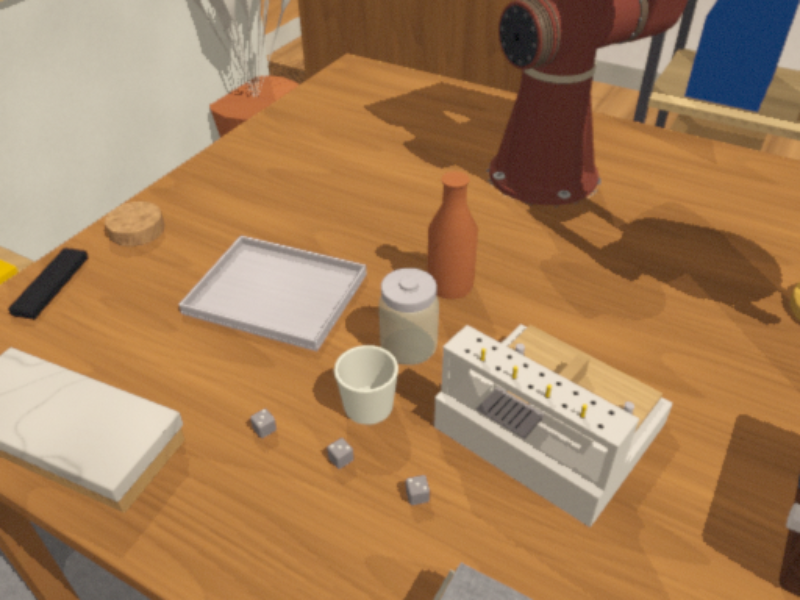

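The top view (800-px scale) shows the scorekeeper at left, with dowels at (150,340) and (262,362) and the grip rib at (208,345). The tray corners are (450,307), (596,289), (620,407) and (470,429). The cup, jar and carafe stand at x≈375, and the dice at y≈213. The scene view shows the grey slider at (510,412) under the bridge, at its locked end.

```bash
cat > h.py <<'E'
import numpy as np,cv2
from scipy.spatial.transform import Rotation as Ro
from station import ctrl, get_image, get_calibration, solve_ik
def cam(n):
    c=get_calibration(n); K=(c['fx'],c['fy'],c['cx'],c['cy'])
    if 'mount' in c:
        o=ctrl.get_obs();T=np.eye(4);T[:3,:3]=Ro.from_euler('xyz',o['ee_rot'],degrees=True).as_matrix();T[:3,3]=o['tcp_pos']
        M=T@c['mount'];return K,M[:3,:3],M[:3,3]
    R=np.array(c['R']);return K,R.T,-R.T@np.array(c['t'])
def ray(C,p):
    K,R,o=C;d=R@np.array([(p[0]-K[2])/K[0],(p[1]-K[3])/K[1],1]);return o,d/np.linalg.norm(d)
def plane(C,p,z):
    o,d=ray(C,p);return o+d*(z-o[2])/d[2]
def proj(C,X):
    K,R,o=C;q=R.T@(np.array(X)-o);return np.array([K[0]*q[0]/q[2]+K[2],K[1]*q[1]/q[2]+K[3]])
def tri(obs): # list of (C,p)
    A=np.zeros((3,3));b=np.zeros(3);r=[]
    for C,p in obs:
        o,d=ray(C,p);P=np.eye(3)-np.outer(d,d);A+=P;b+=P@o;r.append((o,P))
    X=np.linalg.solve(A,b);return X,[round(float(np.linalg.norm(P@(X-o))),1) for o,P in r]
def blobs(im,mask,amin=10,amax=1e6):
    n,l,s,c=cv2.connectedComponentsWithStats(mask.astype(np.uint8))
    return [(s[i,4],np.round(c[i],1),s[i,:4]) for i in range(1,n) if amin<=s[i,4]<=amax]
E
python3 - <<'E'
from h import *
C=cam("top");k=512/800
f=lambda u,v,z:np.round(plane(C,(u*k,v*k),z),0)
for n,u,v,z in [("dow1",150,340,65),("dow0",262,362,65),("rib",208,345,80),("t1",450,307,20),("t2",596,289,20),("t3",620,407,20),("t4",470,429,20),("cup",371,263,75),("jar",375,346,124),("car",381,474,200),("d",290,215,25),("d",362,217,25),("d",434,213,25),('book',660,160,30)]: print(n,f(u,v,z))
def down(yaw): return [180,0,yaw]
# wrist views of scorekeeper
print(ctrl.get_obs()['tcp_pos'])
d1,d0=f(150,340,65),f(262,362,65);m=(d0+d1)/2;yaw=np.degrees(np.arctan2(*(d1-d0)[1::-1]))-90;print(m,yaw)
ims=[]
for i,(dx,dy) in enumerate([(-90,-40),(-90,50)]):
    for w in (180,0):
        try: ctrl.goto([m[0]+dx,m[1]+dy,300],[180,0,yaw+w]);print(w);break
        except ctrl.Unreachable: pass
    ctrl.wait(.3);Cw=cam("wrist");im=get_image("wrist")[:,:,::-1];cv2.imwrite(f"pics/w{i}.png",im);np.save(f"w{i}.npy",np.array(Cw,dtype=object),allow_pickle=True);ims.append(im)
    for X in (d0,d1):print(proj(Cw,X))
print(ctrl.get_obs()['joint_pos'],ctrl.get_obs()['t'])
cv2.imwrite("pics/w01.png",cv2.resize(np.vstack(ims),(400,600)))
E
```

```text
dow1 [543. 315.  65.]
dow0 [515. 157.  65.]
rib [536. 229.  80.]
t1 [ 607. -114.   20.]
t2 [ 640. -343.   20.]
t3 [ 459. -370.   20.]
t4 [ 424. -143.   20.]
cup [659.   7.  75.]
jar [533.  -1. 124.]
car [378. -10. 200.]
d [746. 135.  25.]
d [746.  23.  25.]
d [756. -89.  25.]
book [ 853. -454.   30.]
[227.26269207 581.40493308 230.04472212]
[529. 236.  65.] -10.049348588124872
180
[233.74870456 226.42427061]
[356.62175216 226.53888805]
180
[167.95441958 237.11315109]
[289.47528046 236.95842509]
[ 2.53263936e+01 -2.95517923e+00  1.01510329e+02 -5.66543548e-03
  8.14340528e+01 -5.45485365e+01] 2.8833
```

View pics/w01.png

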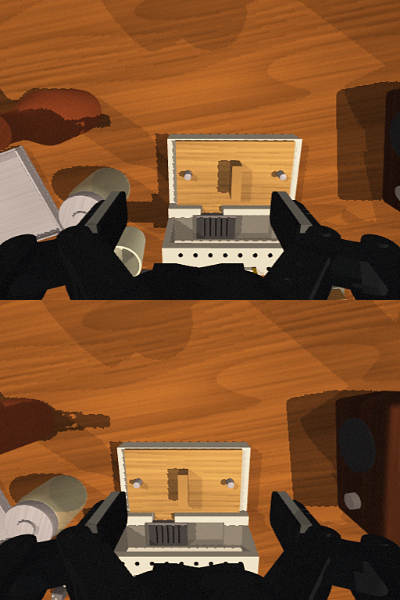

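The wrist views (400-px wide scale) show the dowels at (187,176) and (281,176) in the first and (130,484) and (231,484) in the second. The dark ribbed slider is at (216,225) and (167,534), and the rib is at (235,180) and (182,484). Next I'll measure these precisely.

Run:
```python
from h import *
obs={0:[],1:[]};sl=[]
P=[np.array([515,157,65.]),np.array([543,315,65.])]
views=[(cv2.imread(f"pics/w{i}.png"),np.load(f"w{i}.npy",allow_pickle=True)) for i in(0,1)]+[(cv2.imread("pics/top0.png"),cam("top"))]
def tops(im,C,X):
    u,v=np.round(proj(C,X)).astype(int);r=11
    c=cv2.resize(im[v-r:v+r+1,u-r:u+r+1],None,fx=4,fy=4,interpolation=cv2.INTER_CUBIC);s=cv2.cvtColor(c,cv2.COLOR_BGR2HSV)
    m=(s[...,1]<75)&(s[...,2]>90)
    b=[x for x in blobs(c,m,60) ]
    return [(a,(u-r+(p[0]-1.5)/4,v-r+(p[1]-1.5)/4),bb) for a,p,bb in b],c
for j in(0,1):
    row=[]
    for im,C in views:
        b,c=tops(im,C,P[j]);row.append(cv2.resize(c,(200,200)))
        print(j,proj(C,P[j]),[(a,np.round(p,1).tolist(),list(map(int,bb))) for a,p,bb in b])
    if j==0:R0=np.hstack(row)
    else: cv2.imwrite("pics/d.png",np.vstack([R0,np.hstack(row)]))
# tray from top: rim
im,C=views[2];hsv=cv2.cvtColor(im,cv2.COLOR_BGR2HSV)
roi=np.zeros(im.shape[:2],bool);roi[175:285,280:405]=1
m=((hsv[...,1]<90)&roi).astype(np.uint8);cn=max(cv2.findContours(m,0,2)[0],key=cv2.contourArea)
ap=cv2.approxPolyDP(cv2.convexHull(cn),5,True)[:,0];print(ap.tolist(),cv2.contourArea(cn))
for z in(20,):
    Q=np.array([plane(C,p,z)[:2] for p in cv2.convexHull(cn)[:,0]],np.float32);print(cv2.minAreaRect(Q))
```

```text
0 [233.74870456 226.42427061] [(np.int32(888), [223.7, 226.5], [0, 0, 12, 92]), (np.int32(1382), [240.0, 224.2], [52, 14, 36, 48])]
0 [167.95441958 237.11315109] [(np.int32(1759), [159.3, 236.7], [0, 0, 25, 92]), (np.int32(1411), [175.1, 234.8], [53, 11, 39, 49])]
0 [167.89153073 231.49601332] [(np.int32(693), [178.0, 236.0], [75, 19, 17, 73]), (np.int32(359), [165.9, 231.4], [26, 38, 24, 19])]
1 [356.62175216 226.53888805] [(np.int32(1264), [360.3, 225.0], [32, 16, 50, 43])]
1 [289.47528046 236.95842509] [(np.int32(1413), [294.2, 234.4], [46, 11, 40, 49])]
1 [ 95.8638109  217.62428727] [(np.int32(696), [86.2, 212.5], [0, 0, 20, 66]), (np.int32(384), [94.1, 217.4], [26, 34, 25, 19])]
[[380, 184], [396, 260], [300, 274], [287, 197]] 7645.0
((534.406982421875, -240.1639862060547), (189.15907287597656, 236.07965087890625), 9.10317325592041)
```

View pics/d.png

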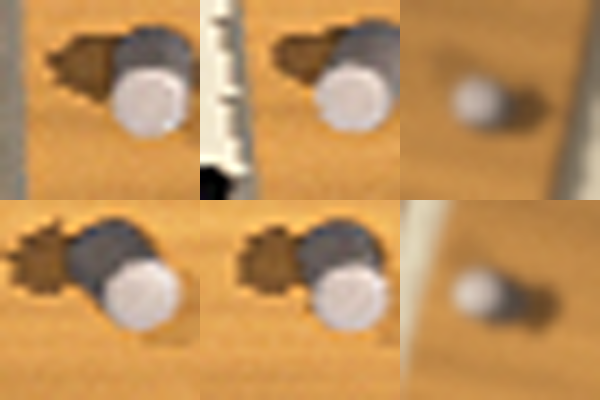

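Each dowel's bright top disc shows clearly above its darker shaft. I'll threshold those, triangulate them, and cross-check the tray's rim height using the scene camera.

Run:
```python
from h import *
P=[np.array([515,157,65.]),np.array([543,315,65.])]
views=[(cv2.imread(f"pics/w{i}.png"),np.load(f"w{i}.npy",allow_pickle=True)) for i in(0,1)]+[(cv2.imread("pics/top0.png"),cam("top"))]
D=[]
for j in(0,1):
    ob=[]
    for k,(im,C) in enumerate(views):
        u,v=np.round(proj(C,P[j])).astype(int);r=11
        c=cv2.resize(im[v-r:v+r+1,u-r:u+r+1],None,fx=4,fy=4,interpolation=cv2.INTER_CUBIC);s=cv2.cvtColor(c,cv2.COLOR_BGR2HSV)
        m=(s[...,1]<60)&(s[...,2]>(175 if k<2 else 135))
        b=[x for x in blobs(c,m,60) if x[2][0]>8 and x[2][0]+x[2][2]<91]
        a,p,bb=max(b,key=lambda x:x[0]);q=(u-r+(p[0]-1.5)/4,v-r+(p[1]-1.5)/4);print(a,np.round(q,1),bb);ob.append((C,q))
    X,e=tri(ob);X2,e2=tri(ob[:2]);print("dowel",j,X,e,X2,e2);D.append(X)
d=D[1]-D[0];print("len",np.linalg.norm(d),"yaw",np.degrees(np.arctan2(-d[0],d[1])))
# tray corners in scene + top
def corners(im,box):
    hsv=cv2.cvtColor(im,cv2.COLOR_BGR2HSV);m=np.zeros(im.shape[:2],np.uint8);x0,y0,x1,y1=box
    m[y0:y1,x0:x1]=hsv[y0:y1,x0:x1,1]<90
    cn=max(cv2.findContours(m,0,2)[0],key=cv2.contourArea);h=cv2.convexHull(cn)
    return cv2.approxPolyDP(h,6,True)[:,0]
ct=corners(views[2][0],(280,175,405,285));cs=corners(cv2.imread("pics/scene0.png"),(110,145,238,225));print(ct.tolist(),cs.tolist())
Cs,Ct=cam("scene"),cam("top")
for p in ct:
    X0=proj(Cs,plane(Ct,p,20));q=min(cs,key=lambda q:np.linalg.norm(q-X0));X,e=tri([(Ct,p),(Cs,q)]);print(np.round(X),e)
```

```text
807 [239.9 226.2] [53 32 33 30]
771 [174.2 236.8] [54 30 34 29]
235 [165.6 231.3] [27 39 18 17]
dowel 0 [516.79975637 163.81179463  61.2652501 ] [1.0, 0.6, 1.5] [516.40728937 164.85503391  63.89881486] [0.0, 0.0]
752 [361.9 226.4] [50 28 31 31]
741 [294.9 236.7] [53 30 32 29]
249 [ 93.7 217.3] [27 35 19 17]
dowel 1 [544.64127743 321.83022482  62.64897693] [0.7, 0.5, 1.2] [544.61006409 322.18575682  63.59492398] [0.0, 0.0]
len 160.45837239938848 yaw -9.992477334379632
[[380, 184], [396, 260], [300, 274], [287, 197]] [[114, 194], [153, 151], [233, 169], [202, 224]]
[ 644. -341.   17.] [0.9, 0.9]
[ 461. -371.   16.] [0.8, 0.8]
[ 425. -141.   20.] [0.2, 0.2]
[ 609. -113.   -1.] [1.7, 1.7]
```

Heights agree with the text (dowel tops 63.7 against 65, rim about 18 against 20). Now the slider: a tilted approach, a guarded press and a drag.

```bash
cat >> h.py <<'E'
YS=-10.;RS=Ro.from_euler('z',YS,degrees=True).as_matrix()
SO=np.array([530.5,243.3,0])-RS@np.array([-40,0,0])
def S(p): return (SO+RS@np.array(p,float)).tolist()
def inS(w): return RS.T@(np.array(w)-SO)
def tilt(t):
    s,c=np.sin(np.radians(t)),np.cos(np.radians(t))
    return Ro.from_matrix(RS@np.array([[-c,0,s],[0,1,0],[-s,0,-c]])).as_euler('xyz',degrees=True).tolist()
TA=37;AX=np.array([np.sin(np.radians(TA)),0,-np.cos(np.radians(TA))])
E
python3 - <<'E'
from h import *
a=tilt(TA);p=np.array([50,-32,85.])
ctrl.grip(0,40)
ctrl.goto(S(p-110*AX),a);ctrl.move_l(S(p),a,120);ctrl.wait(.3)
o=ctrl.get_obs();f0=np.array(o['wrist_force']);print(o['t'],f0,inS(o['tcp_pos']),o['joint_pos'])
z=p[2]
while z>54:
    z-=2 if z>72 else .7
    ctrl.move_l(S([50,-32,z]),a,20);f=np.array(ctrl.get_obs()['wrist_force'])-f0
    if abs(f[2])>8:break
o=ctrl.get_obs();print(z,f,inS(o['tcp_pos']),o['t'])
E
```

```text
5.8333 [ 0.0908075  -0.0054559   0.65600785] [ 50.02768763 -31.75268814  85.61883927] [ 19.55756455  12.74860098 117.77371159 -48.11841359  23.48762192
 -20.00083763]
63.29999999999997 [-6.56093729 -0.47105228  8.30493395] [ 50.33107213 -31.70130337  64.55907301] 10.3333
```

Run:
```python
from h import *
a=tilt(TA);f0=np.array([.09,0,.66]);z=62.8
ctrl.move_l(S([50,-32,z]),a,20)
for y in np.arange(-26,45,6):
    ctrl.move_l(S([50,y,z]),a,40);o=ctrl.get_obs();f=RS.T@(np.array(o['wrist_force'])-f0)
    print(y,round(z,1),np.round(f,1),np.round(inS(o['tcp_pos']),1))
    if f[2]<9:z-=.5
    elif f[2]>18:z+=.5
o=ctrl.get_obs();print(o['t'])
```

```text
-26 62.8 [-6.8 -0.5  7.9] [ 50.6 -24.9  64.5]
-20 62.3 [-7.1 -1.  10.8] [ 50.9 -18.5  64.5]
-14 62.3 [-7.6  0.4 10.2] [ 50.9 -12.5  64.5]
-8 62.3 [-7.3  0.1  9.5] [50.9 -6.5 64.5]
-2 62.3 [-6.2 -0.1  9.6] [50.9 -0.5 64.5]
4 62.3 [-5.6  0.1  9.7] [50.9  5.5 64.5]
10 62.3 [-5.6 -0.2  9.2] [50.9 11.5 64.5]
16 62.3 [-6.   0.1  8.3] [50.9 17.5 64.5]
22 61.8 [-8.3 -0.4 11.3] [50.9 23.9 64.5]
28 61.8 [-7.2 -0.3 11.5] [51.  29.9 64.5]
34 61.8 [-6.3 -2.1  9.6] [51.3 34.7 64.5]
40 61.8 [-2.1 -6.   9.8] [52.  39.  64.5]
14.1833
```

The friction force jumped to -6 N at the end, which suggests the slider reached its stop. I'll back out and look.

Run:
```python
from h import *
a=tilt(TA);p=np.array([50,39,70.])
ctrl.move_l(S(p),a,40);ctrl.move_l(S(p-110*AX),a,200)
ctrl.goto(S([-105,30,300]),[180,0,YS+180]);ctrl.grip(50);ctrl.wait(.2)
C=cam("wrist");im=get_image("wrist")[:,:,::-1];cv2.imwrite("pics/w2.png",im)
for p in ([59,0,60],[59,35,60],[59,70,60],[35,0,60],[-40,-80,65],[-35,0,80]): print(p,proj(C,S(p)))
cv2.imwrite("pics/w2c.png",cv2.resize(im[120:384,100:460],None,fx=2,fy=2)); print(ctrl.get_obs()['t'])
```

```text
[59, 0, 60] [231.89035826 279.71263372]
[59, 35, 60] [256.9634616  279.71217518]
[59, 70, 60] [282.03735057 279.71171662]
[35, 0, 60] [231.54518686 264.26795959]
[-40, -80, 65] [168.18506438 214.02871728]
[-35, 0, 80] [229.3102605 221.8562032]
16.8
```

View pics/w2c.png

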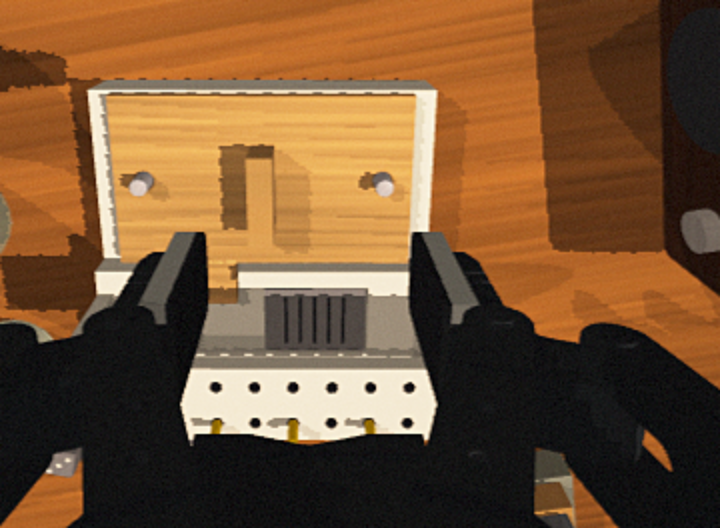

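Slider: crop columns 264–367, i.e. px 232–283, which is y ≈ 0 to 71 mm, so it is fully open and clear of the tongue. The rib is at crop (260,200), where predicted. Now grip and lift.

Run:
```python
from h import *
a=[180,0,YS+180]
ctrl.goto(S([-35,0,120]),a);ctrl.move_l(S([-35,0,56]),a,80);ctrl.wait(.2)
o=ctrl.get_obs();f0=np.array(o['wrist_force']);print(o['t'],f0,inS(o['tcp_pos']))
ctrl.grip(10,45);ctrl.wait(.2);o=ctrl.get_obs();print(o['grip_width'],o['grip_force'],RS.T@(np.array(o['wrist_force'])-f0),o['moment'])
if 13<o['grip_width']<20:
  for z in range(60,105,4):
    ctrl.move_l(S([-35,0,z]),a,30);o=ctrl.get_obs();f=RS.T@(np.array(o['wrist_force'])-f0);print(z,np.round(f,1),np.round(inS(o['tcp_pos']),1),round(o['grip_width'],1))
    if abs(f[2])>20: print("bind");break
print(o['t'],o['moment'])
```

```text
18.75 [ 1.63669843 -0.36650129 -0.21903484] [-34.40174689   0.31515428  56.79370082]
15.470727194461212 45.57362616062164 [-2.31951625 -1.35452916  4.14765052] [-0.15208338  0.15358639 -0.04217788]
60 [-0.9 -0.3 -1. ] [-35.2  -0.1  59.7] 15.2
64 [-0.5 -1.1 -0.8] [-35.   -0.   64.1] 15.3
68 [-1.  -1.1 -0.9] [-35.   -0.   68.3] 15.3
72 [-1.8 -1.1 -0.8] [-34.9   0.   72.4] 14.8
76 [-1.5 -1.3 -0.6] [-34.9   0.   76.3] 15.3
80 [-1.6 -1.5 -1.5] [-34.9   0.1  80.4] 15.2
84 [-2.1  0.1 -1.6] [-34.8   0.3  84.4] 15.0
88 [-1.7  0.2 -1.7] [-34.7   0.2  88.4] 15.0
92 [-1.5 -0.3 -1.7] [-34.7   0.1  92.4] 15.2
96 [-1.1  0.3 -1. ] [-34.7   0.2  96.4] 15.2
100 [-2.   0.6 -1.9] [-3.470e+01  1.000e-01  1.004e+02] 15.3
104 [-1.8  0.3 -3. ] [-34.7   0.2 104.4] 15.2
22.75 [ 0.04905517 -0.02467407  0.00823926]
```

Lifted cleanly with no binding. Next: draw the plate out forward, raise it and check with a picture.

Run:
```python
from h import *
a=[180,0,YS+180]
ctrl.move_l(S([-105,0,104]),a,80);ctrl.move_l(S([-105,0,262]),a,120)
im=get_image("scene")[:,:,::-1];print(ctrl.get_obs()['t'],ctrl.get_obs()['grip_width'])
cv2.imwrite("pics/s2.png",cv2.resize(im[80:340,180:500],None,fx=2.3,fy=2.3))
```

```text
25.2917 15.462650629812524
```

View pics/s2.png

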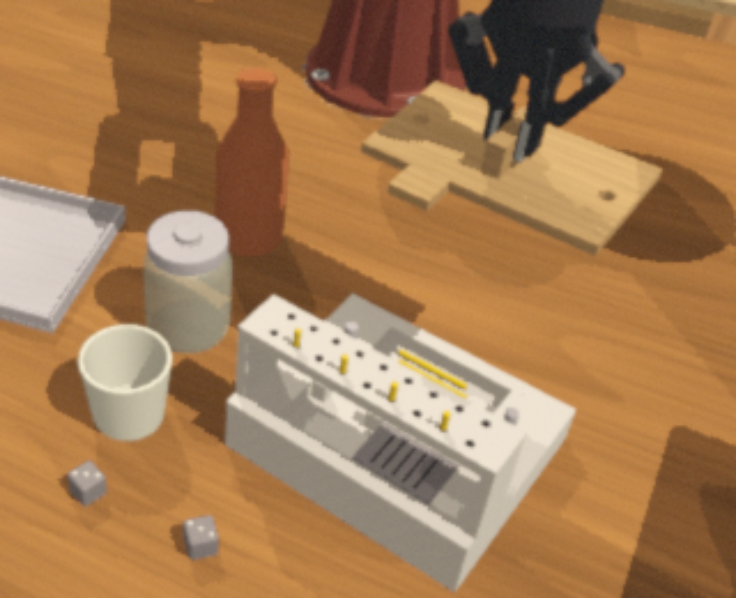

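The picture shows the plate held level and clear of the dowels, and the slider open at (410,460). The vessels look unmoved. On to the tray.

```bash
cat >> h.py <<'E'
YT=8.8;RT=Ro.from_euler('z',YT,degrees=True).as_matrix();TO=np.array([534.5,-241,0])
def T(p): return (TO+RT@np.array(p,float)).tolist()
E
python3 - <<'E'
from h import *
b=[180,0,YT+180]
ctrl.move_l(T([-12,0,262]),b,170);ctrl.move_l(T([-12,0,50]),b,120);ctrl.wait(.2)
o=ctrl.get_obs();print(o['t'],o['grip_width'],o['wrist_force'],o['tcp_pos'],T([-12,0,50]))
im=get_image("top")[:,:,::-1];im2=get_image("scene")[:,:,::-1]
c=lambda i,x,y:cv2.resize(i[y:y+170,x:x+200],None,fx=2,fy=2)
cv2.imwrite("pics/h.png",np.hstack([c(im,250,140),c(im2,60,90)]))
C=cam("scene");print([proj(C,T(p)) for p in([91-16,-37,27],[59-16,-100,27],[94,-116,20])])
E
```

```text
30.5 15.234580052598586 [-0.22172375  0.47849383 -2.20936879] [ 522.93072857 -243.02419676   50.51402747] [522.6412594226414, -242.83583003540846, 50.0]
[array([145.91441217, 194.28975491]), array([130.44186168, 180.06130374]), array([113.67986028, 193.68513768])]
```

View pics/h.png

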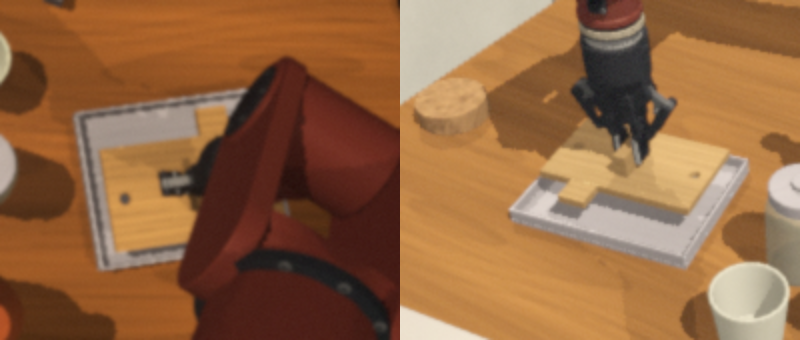

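In the top crop the plate lies parallel inside the tray outline: left edge at x≈103–115 against the inner wall at ≈92–103, and tongue tip at (210,108) below the back wall. I'll lower it now.

Run:
```python
from h import *
b=[180,0,YT+180];o=ctrl.get_obs();f0=np.array(o['wrist_force']);z=50
while z>15:
    z-=3 if z>27 else .7
    ctrl.move_l(T([-12,0,z]),b,25);o=ctrl.get_obs();f=np.array(o['wrist_force'])-f0
    if np.linalg.norm(f)>5:break
print(z,f,o['tcp_pos'],o['t'])
```

```text
19.700000000000006 [-2.3709546   0.7402866   5.40919524] [ 522.72099774 -242.8877646    20.40387951] 34.9833
```

Run:
```python
from h import *
b=[180,0,YT+180]
ctrl.grip(40);ctrl.wait(.2);ctrl.move_l(T([-12,0,150]),b,100)
ctrl.move_l(T([-12,0,262]),b,150);ctrl.move_l(T([-112,0,320]),b,150);ctrl.wait(.3)
im=get_image("scene")[:,:,::-1];C=cam("wrist");w=get_image("wrist")[:,:,::-1];print(ctrl.get_obs()['t'],ctrl.get_obs()['grip_width'])
for p in([-17,-80,14],[-17,80,14],[-90,-112,20],[90,112,20]):print(p,proj(C,T(p)))
cv2.imwrite("pics/f.png",np.hstack([cv2.resize(w,(400,300)),cv2.resize(im,(400,300))]))
```

```text
39.2083 39.757707981610935
[-17, -80, 14] [201.19708906 216.88139879]
[-17, 80, 14] [305.30514397 216.896517  ]
[-90, -112, 20] [176.15276087 171.0268285 ]
[90, 112, 20] [322.66222638 280.5749364 ]
```

View pics/f.png

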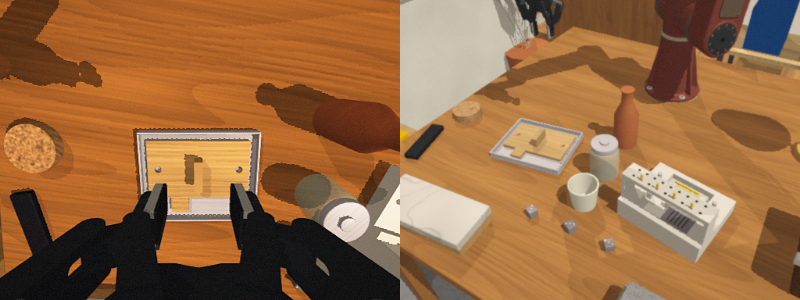

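The plate lies flat and centred in the tray: holes at (157,170) and (240,170) in the wrist view, inside all four walls. The slider is still open and the vessels and dice stand undisturbed, so I'll hand it in.

```bash
python3 -c "
from station import ctrl, get_image, get_calibration, solve_ik
print(ctrl.sign_off())"
```

```text
the job is handed in; nothing more can be done
None
```

The job is handed in at about 39 s of 70: the last pictures showed the slider open, the plate flat and grip-up in the tray, and the jar, cup, carafe and dice undisturbed; the sign-off returned no verdict.

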